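# Turn round the battery tray of the kitchen scale

### The arm

A 6-joint arm with a two-finger parallel gripper is mounted at the origin on the work surface; the furniture and walls round the work are solid. World frame = base frame: x ahead of the robot, y to its left, z up, the work surface at z = 0. Lengths are in m, angles in degrees, forces in N, time in s.
With the tool pointing down it reaches from about 0.25 to 0.725 m from the base axis. Payload 9.7 kg.
Tool frame: the origin (TCP) lies at the very end of the fingers, on their centre line; the grasp point (between the pads) lies grasp_offset behind it (grasp_offset is the distance from the TCP to the grasp point, in m); z points along the fingers, y is the line along which they close (so a half turn about z gives the same grasp; the last joint's range is limited). The gripper opens to 85 mm and grips with 20 to 120 N. Pads are 22 mm wide; open, the fingers measure 114 mm over their backs; the gripper's body (76 mm by 85 mm) begins 54 mm behind the grasp point. The pads swing forward as they close: fully open they stand 13 mm farther back than shut.
Start: joints at [0, 4.979, 10.078, 95.1, 0, 90], TCP at [0.55, -0, 0.231] pointing down, gripper open.
Joint ranges: [-179.16, 179.16], [-48.56, 103.87], [-65.8, 70.77], [-126.05, 130.52], [-82.76, 87.17], [-180, 180]. Speed limits (degrees/s): [127.2, 127.2, 147.25, 180, 180, 180].

### API

Orientations are given as [roll, pitch, yaw] about the fixed x, y, z axes, in that order (R = Rz(yaw) Ry(pitch) Rx(roll)).
In Python, from workcell import get_obs, camera, calibration, job_done, recognise, cut_out, mark_of, grasp_offset gives the robot as it stands.
- The arm moves only by the tool servo_tool, never from a script. Its argument "moves" is a list of rows, each a list of 3 entries, a list of its own where there are three numbers: the turn, a rotation vector about the tool's x, y, z in degrees, then the shift along the tool's x, y, z in m, then the opening in per cent of the stroke, from 0 (shut) to 100 (fully open). In form: [[[ax, ay, az], [x, y, z], claw], ...]. A call has 1 to 12 rows; each row shifts and turns the commanded pose from where the row before left it, along the tool's axes as they then stand; what a row does not reach is not made up. A row lasts 1/10 s, in which the tool goes at most 50 mm and 8.59 degrees, less where a joint would pass 70% of its speed; a pose out of reach is approached as far as the arm can. A call is refused whole if a number of a shift passes 0.05 or a number of a turn 8.59, either way. A call with a gripper value outside its range is refused whole. The fingers move at their own pace and stop on an object; "force" is the grip in N (left out, the last holds). Time passes only in rows, so rows that do not move let the fingers close. It gives the time, the measured TCP pose, the force, the opening and the grip force at its end, in the units of the state.
- get_obs(): the state, without advancing time (a new reading comes with each control period).
- camera(name): name is "scene" or "side" or "wrist"; returns (picture, depth): 420x560x3 uint8, red, green, blue; 420x560 float32, m along the optical axis (not along the pixel's ray), 0 where there is no reading.
- calibration(name): a dict with "camera_matrix" (3x3 intrinsics, pixels), "dist" ([k1, k2, p1, p2, k3] as OpenCV has them; the pictures are not rectified), "R" (3x3) and "t" (3): a world point X has camera coordinates R X + t. Camera axes: x right, y down, z forward; pixel columns grow to the right and rows downward; lengths in m; the calibration is good to about 2 mm. A picture is of the moment at which its call begins: read the wrist's pose just before it. calibration takes no time and is no camera call; for the wrist camera it gives the pose at the moment of the call.
- job_done(): hands the job in; it is judged then, once.
Trained networks look in the newest picture that a camera, given by its name, has taken for a name from the list of things; names that differ only in an ending like _2 or _b are one class to them, and where a whole thing is asked for, a point or a joint stands for the part that bears it (a point fixed in the world has none). Each returns a list of dicts, best first, with "score" (0 to 1); they miss things now and then, are a little off and sometimes report something else, mostly with a low value. They report only what shows in the picture. A call takes as long as a camera call.
- recognise(name, camera): "xyz" ([x, y, z] in m, in the coordinates of the camera as it stood for that picture, good to about 4 mm: the middle of the surface that is visible of it).
- cut_out(name, camera): "mask" (420x560 bool, what is visible of it).
- mark_of(name, camera): "xyz" ([x, y, z] in m, in the coordinates of the camera as it stood for that picture, good to about 4 mm: a listed point, or the origin of a listed thing).
The state is a dict: "time": time; "q": joint angles; "qd": joint speeds; "joint_efforts": joint torques, N m; "ee_pos": TCP position; "tcp_rot": TCP orientation; "wrist_force": force on the tool from outside, world axes, zero at the start; "torque": the same for the moment, N m; "opening": finger opening in m; "grasp_force": force on a finger pad.
Only numpy, scipy, OpenCV 4.12 (cv2) and the standard library are available. Lean on these libraries where they do the work, as an engineer would, in place of code of your own. Each camera call takes 0.05 s, during which the arm holds its last target. There are 200 camera calls.

### The job

The kitchen scale is dead because its battery tray was slid in the wrong way round. Squeeze the two side tabs of the battery cover together, pull the cover off and set it down out of the way; slide the tray out, put it down so that you can take it by its other end, and slide it back in the right way round, contacts first and fully home. Then clip the cover on again, both tabs sprung out, and leave the bowls, jug, carton, can and spatula where they are.

Things in the scene. Friction and masses are not known exactly. Their poses are not given: they have to be found in the camera images.
- scale: white kitchen scale, fixed. Origin: on the table at the middle of the mouth of its battery sleeve, which faces the robot; x runs level into the sleeve, y level across it, z up. Its body spans x 21 to 160, y -75 to +95 mm and is 46 mm high, with a round steel plate on it (124 mm across, centre at x 91, y -10 mm, top at 56 mm). The sleeve stands 21 mm out of it, 62 mm wide, 40 mm high outside
- sleeve_mouth (a point): middle of the sleeve's opening, 18 mm above the table, axes of the scale. The mouth is 55 mm wide inside and narrows, 14 to 24 mm in, to a channel 37 mm wide that ends 78.5 mm in. The channel's floor is 8 mm, its roof 30 mm above the table; at the mouth they flare to 4 and 36 mm. A slot in each side wall of the mouth takes a hook of the cover
- cover: grey battery cover, a hollow cap on the sleeve, 40 mm long (x), 51 mm wide, 63 mm over its two side tabs, 40 mm high, about 75 g. Clipped on, it stands on the table; its origin and axes are the scale's: x -40 to 0 mm; two hooks reach 13 mm into the mouth (2 mm of play). It leaves along its -x, only with both tabs pressed 3 mm or more; it goes on along +x, tabs pressed, and clips when let go
- cover_grip (a point): point midway between the two tabs, at x = -19 mm and 22 mm above the underside of the cover, axes of the cover. Closing the fingers here along y squeezes both tabs; held so, the cover can be carried. Each tab is 24 mm long (x) and 21 mm high; even pressed in, the tabs stand wider than the rest of the cover. While it is slid on or off, the cover may ride up to 4 mm above the table
- tab_left (a joint): how far the tab on the cover's +y side is pressed in, 0 (out) to 0.005 m (fully in); a spring pushes it out with about 2.4 N at 0 and 5.4 N at 0.005
- tab_right (a joint): the same for the tab on the cover's -y side
- tray: black battery tray, a stiff box 112 mm long (x), 34 mm wide, 20 mm high with four cells fixed in it, 90 to 180 g. Origin: under its middle; x points to its contact end. It starts in the sleeve the wrong way round, contact end outwards. Fully home, either way round, it lies on the channel's floor with its middle 22 mm inside the mouth; 34 mm of it stick out (under the cover while that is on)
- contact_end (a point): middle of the tray's contact end face (two brass plates), at x = +56 mm, 10 mm above its underside
- pull_end (a point): middle of the tray's pull end face (a ribbed lip on top), at x = -56 mm, 10 mm above its underside
- cord (a point): point on the black cord of the big waffle iron at the left, a stiff, fixed bystander: it hangs 50 to 90 mm above the table and runs level past this point in the direction (0.97, -0.25) for 170 mm either way; at its near end it enters the iron's grey box (140 mm high)
- plum_bowl: pressed glass bowl of dark cut plums, a bystander, 115 mm across, 69 mm high; origin under its centre
- egg_bowl: stoneware bowl with beaten egg, a bystander, 129 mm across, 63 mm high; origin under its centre
- sauce_jug: white jug with chocolate sauce and a spoon in it, a bystander, 88 x 140 x 72 mm; origin in the middle of that outline, at the underside (nothing of it reaches farther than 75 mm from there)
- milk_carton: one-litre carton, a bystander, 76 x 77 mm, 200 mm high; origin under its centre
- cream_can: aerosol can with a clear dome, a bystander, 54 mm across (keep 40 mm from its axis), 203 mm high; origin under its centre
- board: beech cutting board, fixed, 222 x 306 x 16 mm, at the right; origin under its centre, y along its length
- spatula: black spatula lying on the cutting board at the right, a bystander, 214 x 39 x 8 mm; origin under its centre, x along it

How it is judged (in metres and radians):
On the way, in this order (a step that is already met when the one before it is completed fails the run):
1. both tabs of the cover are squeezed in while it is still on the sleeve (value of joint each of tab_left, tab_right above 0.0028 m and distance between cover and scale below 0.006 m), for 0.05 s.
2. the cover is off and set down, let go, clear of the sleeve (distance between cover and scale above 0.05 m and value of joint each of tab_left, tab_right below 0.001 m and contact force between cover and the fingers below 0.1 N and linear speed of cover below 0.02 m/s and angular speed of cover below 0.2 rad/s), for 0.1 s.
3. the tray is right out of the sleeve, put down and let go (horizontal distance between tray and sleeve_mouth above 0.057 m and contact force between tray and the fingers below 0.1 N and linear speed of tray below 0.02 m/s and angular speed of tray below 0.2 rad/s), for 0.1 s.
4. the tray is fully home in the sleeve, contact end first (x of tray in the frame of scale between 0.018 and 0.026 m and y of tray in the frame of scale between -0.004 and 0.004 m and z of tray in the frame of scale between 0.005 and 0.011 m and x of contact_end in the frame of scale above 0.07 m and angle between the x axis of tray and the x axis of scale, either way round below 0.08 rad), for 0.1 s.
At the end, for the whole second after the job is handed in: The tray lies in the sleeve with its contact end inwards, within 4 mm of fully home; the cover is clipped on, within 4 mm of its closed place and standing square, both tabs out (within 1.5 mm); everything is released and at rest (all of step 4 and x of cover in the frame of scale between -0.004 and 0.002 m and y of cover in the frame of scale between -0.003 and 0.003 m and z of cover in the frame of scale below 0.004 m and angle between the x axis of cover and the x axis of scale, either way round below 0.06 rad and angle between cover's own z axis and vertical below 0.06 rad and value of joint each of tab_left, tab_right below 0.0015 m and linear speed of each of tray, cover below 0.02 m/s and angular speed of each of tray, cover below 0.2 rad/s); the robot touches nothing.
It fails at once if a bystander (bowl, jug, carton, can or spatula) is shifted by more than 25 mm (distance of any of plum_bowl, egg_bowl, sauce_jug, milk_carton, cream_can, spatula from where it was at the start of the episode above 0.025 m).
It also fails if it takes over 72 s, if anything falls off the work surface, if the arm or the gripper's body presses on something with over 40 N, if the wrist force passes 120 N, or if a joint passes its speed limit or range.

## Working session

There is one attempt and no reset: what is moved stays moved. The work goes in short steps, Python scripts to look and compute and a tool call to move; the robot and the scene stay as the last step left them, time stands still between calls to the robot, and variables do not carry over. Pictures are saved under pics/ and viewed, at most 10 in all, crops included, and the job is handed in when it is done.

Besides the shell and the picture viewer there is one more tool, called after "Emit:" in YAML: its name, and indented under it one key for each argument. servo_tool: Moves the arm, as the interface text tells. Its arguments: {"type":"object","properties":{"moves":{"type":"array"},"force":{"type":"number"}},"required":["moves"]}

```bash
mkdir -p pics; ls
cat > h.py <<'E'
import numpy as np, cv2
from workcell import *
from scipy.spatial.transform import Rotation as Ro
def w(cam,p,c=None):
    c=c or calibration(cam); return np.array(c["R"]).T@(np.array(p)-np.array(c["t"]))
def cloud(cam,depth,mask=None,c=None):
    c=c or calibration(cam); K=np.array(c["camera_matrix"]);D=np.array(c["dist"])
    m=depth>0
    if mask is not None: m&=mask
    v,u=np.nonzero(m); z=depth[v,u]
    n=cv2.undistortPoints(np.stack([u,v],1).astype(np.float64)[:,None],K,D)[:,0]
    P=np.c_[n*z[:,None],z]
    return (P-np.array(c["t"]))@np.array(c["R"]),u,v
def save(n,im): cv2.imwrite("pics/"+n,im[:,:,::-1])
E
cat > a.py <<'E'
from h import *
print(grasp_offset, get_obs())
for cam in ["scene","side","wrist"]:
    im,d=camera(cam); save(cam+"0.png",im)
    c=calibration(cam)
    if cam=="wrist": print("wristR",c["R"],c["t"])
    for n in ["scale","sleeve_mouth","cover","cover_grip","cord","plum_bowl","egg_bowl","sauce_jug","milk_carton","cream_can","board","spatula"]:
        r=mark_of(n,cam)
        print(cam,n,[(round(x["score"],2),np.round(w(cam,x["xyz"],c),3).tolist()) for x in r[:2]])
E
python3 a.py
```

```text
pics
0.0187 {'time': 0.0, 'q': array([5.09545008e-04, 5.01082649e+00, 1.00333180e+01, 9.50993674e+01,
       1.17807726e-03, 8.99997007e+01]), 'qd': array([-0.03611941,  0.06480752, -0.0203666 ,  0.09831026,  0.06084979,
       -0.04375764]), 'joint_efforts': array([ 7.68234549e-04, -5.20392072e+01,  4.64802504e+01,  1.63646933e-02,
        2.23589603e-05, -6.77332673e-05]), 'ee_pos': array([5.49764779e-01, 1.07491673e-05, 2.30575521e-01]), 'tcp_rot': array([-1.79923124e+02, -1.17847781e-03,  9.00008073e+01]), 'wrist_force': array([-0.36728879,  0.45994352, -0.75640084]), 'torque': array([ 0.03447362,  0.01527132, -0.00980778]), 'grasp_force': 0.0, 'opening': 0.0856530177839119}
scene scale [(0.82, [0.521, -0.085, 0.003]), (0.42, [0.517, -0.089, 0.018])]
scene sleeve_mouth [(0.87, [0.516, -0.084, 0.019]), (0.35, [0.688, 0.188, -0.001])]
scene cover [(0.75, [0.519, -0.088, -0.0]), (0.34, [0.53, -0.257, -0.003])]
scene cover_grip [(0.17, [0.584, 0.105, 0.071])]
scene cord [(0.59, [0.586, 0.106, 0.071])]
scene plum_bowl [(0.58, [0.483, 0.086, -0.0])]
scene egg_bowl [(0.94, [0.384, -0.24
[... 1101 characters left out ...]
-01]
 [ 4.02865998e-04 -2.66080138e-01 -9.63950828e-01]] [-0.54980458 -0.03491967  0.37676024]
wrist scale [(0.64, [0.519, -0.088, -0.0])]
wrist sleeve_mouth [(0.94, [0.52, -0.088, 0.017])]
wrist cover [(0.6, [0.516, -0.086, -0.001])]
wrist cover_grip [(0.97, [0.501, -0.082, 0.018]), (0.59, [0.48, 0.086, -0.003])]
wrist cord [(0.66, [0.583, 0.107, 0.069])]
wrist plum_bowl [(0.69, [0.481, 0.085, -0.0])]
wrist egg_bowl []
wrist sauce_jug []
wrist milk_carton [(0.94, [0.699, 0.188, -0.002]), (0.63, [0.517, -0.086, -0.003])]
wrist cream_can [(0.72, [0.528, -0.259, -0.003]), (0.42, [0.517, -0.09, -0.0])]
wrist board []
wrist spatula [(0.58, [0.517, -0.087, 0.002]), (0.52, [0.516, -0.081, 0.013])]
```

View pics/wrist0.png

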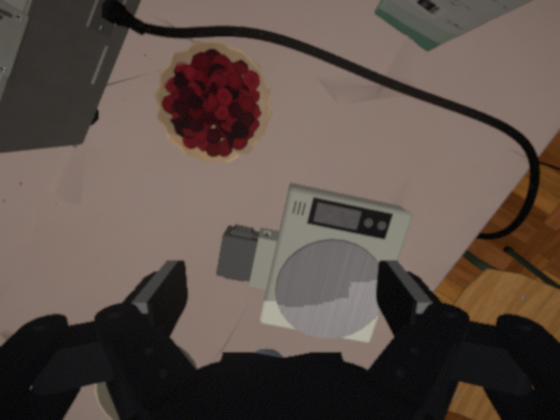

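View pics/scene0.png

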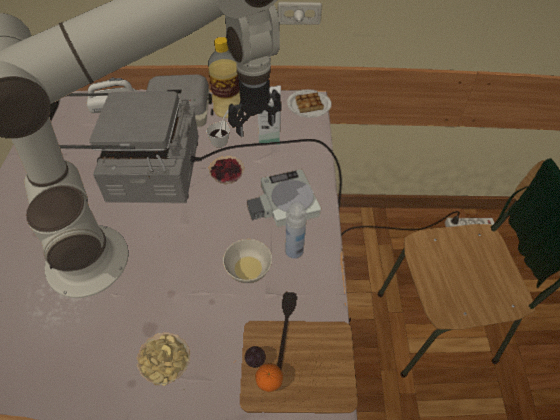

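```bash
cat > b.py <<'E'
from h import *
from scipy.optimize import least_squares
for cam in ["wrist","scene","side"]:
    im,d=camera(cam); c=calibration(cam)
    P,u,v=cloud(cam,d,None,c)
    near=np.linalg.norm(P[:,:2]-[0.6,-0.11],axis=1)<0.16
    s=P[near&(abs(P[:,2]-0.056)<0.004)]
    def circ(p): return np.linalg.norm(p[:,:2].mean(0)-0)
    (cx,cy),r=cv2.minEnclosingCircle((s[:,:2]*1000).astype(np.float32))
    print(cam,"plate",len(s),cx,cy,r, np.median(s[:,:2],0), np.median(s[:,2]))
    b=P[near&(abs(P[:,2]-0.046)<0.003)]
    print(" body rect",cv2.minAreaRect((b[:,:2]*1000).astype(np.float32)),len(b))
    k=P[(np.linalg.norm(P[:,:2]-[0.505,-0.085],axis=1)<0.05)&(abs(P[:,2]-0.04)<0.0025)]
    print(" cover/sleeve top rect",cv2.minAreaRect((k[:,:2]*1000).astype(np.float32)),len(k))
    if cam=="wrist": np.save("wr.npy",P)
E
python3 b.py
```

```text
wrist plate 8311 603.494384765625 -115.05438232421875 62.57229995727539 [ 0.60212387 -0.11145435] 0.05478201564874339
 body rect ((607.5009765625, -95.1801986694336), (168.39443969726562, 137.23939514160156), 77.95465850830078) 7261
 cover/sleeve top rect ((509.2980041503906, -85.46056365966797), (72.64171600341797, 64.04000091552734), 77.43001556396484) 2329
scene plate 882 603.6526489257812 -116.24773406982422 63.69608688354492 [ 0.6079121  -0.11324363] 0.05551727158867038
 body rect ((586.5123291015625, -93.95472717285156), (171.51138305664062, 179.96725463867188), 78.04922485351562) 690
 cover/sleeve top rect ((512.3456420898438, -85.51655578613281), (63.120391845703125, 70.72268676757812), 72.11021423339844) 258
side plate 776 567.1434936523438 -129.59292602539062 125.46910858154297 [ 0.59975413 -0.11142572] 0.05596142801770488
 body rect ((574.0253295898438, -124.24398803710938), (245.59288024902344, 190.4849090576172), 78.03412628173828) 686
 cover/sleeve top rect ((508.2093505859375, -85.92861938476562), (72.32201385498047, 68.46649932861328), 80.68354797363281) 226
```

Emit:
servo_tool:
  moves:
    - [[0,0,-7.8],[0,0,0.008],100]
    - [[0,0,-7.8],[0,0,0.008],100]
    - [[0,0,-7.8],[0,0,0.008],100]
    - [[0,0,-7.8],[0,0,0.008],100]
    - [[0,0,-7.8],[0,0,0.008],100]
    - [[0,0,-7.8],[0,0,0.008],100]
    - [[0,0,-7.8],[0,0,0.008],100]
    - [[0,0,-7.8],[0,0,0.008],100]
    - [[0,0,-7.8],[0,0,0.008],100]
    - [[0,0,-7.8],[0,0,0.008],100]

```text
time: 3.1
ee_pos: [0.55, 0.0, 0.151]
tcp_rot: [180.0, 0.0, 168.3]
wrist_force: [0.3, -0.5, -0.3]
opening: 0.0853
grasp_force: 0.0
```

Emit:
servo_tool:
  moves:
    - [[0,0,0],[0.014,-0.018,0],100]
    - [[0,0,0],[0.014,-0.018,0],100]
    - [[0,0,0],[0.014,-0.018,0],100]
    - [[0,0,0],[0.014,-0.018,0],100]
    - [[0,0,0],[0.014,-0.019,0],100]
    - [[0,0,0],[0,0,0],100]

```text
time: 3.7
ee_pos: [0.4613, -0.0756, 0.1517]
tcp_rot: [-180.0, 0.0, 167.9]
wrist_force: [0.2, 0.3, -0.7]
opening: 0.0853
grasp_force: 0.0
```

```bash
cat > goal.py <<'E'
from h import *
def rep(x,y,z,yaw):
    o=get_obs(); R=Ro.from_euler("xyz",o["tcp_rot"],degrees=True)
    G=Ro.from_euler("xyz",[180,0,yaw],degrees=True)
    print("t",round(o["time"],2),"pos",o["ee_pos"].round(4),"rpy",o["tcp_rot"].round(2),"q6",o["q"][5].round(1))
    print("turn",(R.inv()*G).as_rotvec(degrees=True).round(2),"shift in goal frame",G.inv().apply(np.array([x,y,z])-o["ee_pos"]).round(4))
O=np.array([0.517,-0.0863]);YAW=-12.
def sc(x,y):
    a=np.radians(YAW); return O+np.array([[np.cos(a),-np.sin(a)],[np.sin(a),np.cos(a)]])@[x,y]
E
cat > c.py <<'E'
from goal import *
im,d=camera("wrist");c=calibration("wrist");save("w1.png",im)
P,u,v=cloud("wrist",d,None,c)
near=np.linalg.norm(P[:,:2]-[0.6,-0.11],axis=1)<0.16
b=P[near&(abs(P[:,2]-0.046)<0.003)]
print(" body rect",cv2.minAreaRect((b[:,:2]*1000).astype(np.float32)),len(b))
for z0,z1 in [(0.035,0.043),(0.014,0.031)]:
    k=P[(np.linalg.norm(P[:,:2]-[0.5,-0.083],axis=1)<0.06)&(P[:,2]>z0)&(P[:,2]<z1)]
    a=np.radians(YAW);l=(k[:,:2]-O)@np.array([[np.cos(a),-np.sin(a)],[np.sin(a),np.cos(a)]])
    print(len(k), np.percentile(l*1000,[1,5,50,95,99],axis=0).round(1).tolist())
for n in ["cover","cover_grip","sleeve_mouth"]:
    print(n,[(round(x["score"],2),w("wrist",x["xyz"],c).round(3)) for x in mark_of(n,"wrist")[:2]])
rep(*sc(-.019,0),-0.002,168)
E
python3 c.py
```

```text
body rect ((567.6011352539062, -127.41044616699219), (248.65452575683594, 76.65992736816406), 76.30996704101562) 6173
4596 [[-39.1, -36.9], [-36.9, -25.8], [-4.7, 0.6], [22.4, 26.4], [23.6, 36.3]]
815 [[-40.0, -42.7], [-39.5, -39.4], [-24.8, -1.0], [24.2, 38.6], [24.5, 42.4]]
cover [(0.93, array([ 0.518, -0.087,  0.001])), (0.6, array([ 0.531, -0.255, -0.002]))]
cover_grip [(0.93, array([ 0.503, -0.082,  0.019]))]
sleeve_mouth [(0.8, array([ 0.521, -0.083,  0.016]))]
t 3.9 pos [ 0.4631 -0.0741  0.1513] rpy [1.7999e+02 2.0000e-02 1.6801e+02] q6 2.9
turn [0.01 0.02 0.01] shift in goal frame [-0.0362 -0.0007  0.1533]
```

View pics/w1.png

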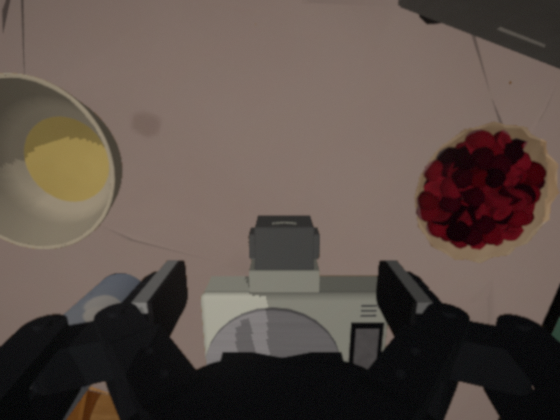

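Emit:
servo_tool:
  force: 40
  moves:
    - [[0,0,0],[-0.012,0,0.02],100]
    - [[0,0,0],[-0.012,0,0.02],100]
    - [[0,0,0],[-0.012,0,0.02],100]
    - [[0,0,0],[0,0,0.02],100]
    - [[0,0,0],[0,0,0.02],100]
    - [[0,0,0],[0,0,0.02],100]
    - [[0,0,0],[0,0,0.02],100]
    - [[0,0,0],[0,0,0.013],100]
    - [[0,0,0],[0,0,0],100]
    - [[0,0,0],[0,0,0],100]

```text
time: 4.9
ee_pos: [0.4982, -0.0817, -0.0013]
tcp_rot: [180.0, 0.0, 168.0]
wrist_force: [-0.4, 0.4, -0.1]
opening: 0.0857
grasp_force: 0.0
```

Emit:
servo_tool:
  moves:
    - [[0,0,0],[0,0,0],40]
    - [[0,0,0],[0,0,0],40]
    - [[0,0,0],[0,0,0],40]
    - [[0,0,0],[0,0,0],40]
    - [[0,0,0],[0,0,0],40]
    - [[0,0,0],[0,0,0],40]

```text
time: 5.5
ee_pos: [0.4985, -0.0819, 0.0003]
tcp_rot: [180.0, 0.1, 168.0]
wrist_force: [-5.0, 2.3, 13.0]
opening: 0.0511
grasp_force: 40.6
```

Emit:
servo_tool:
  moves:
    - [[0,0,0],[0,0,-0.002],40]
    - [[0,0,0],[0.003,0,0],40]
    - [[0,0,0],[0.006,0,0],40]
    - [[0,0,0],[0.01,0,0],40]
    - [[0,0,0],[0.01,0,0],40]
    - [[0,0,0],[0.015,0,0],40]
    - [[0,0,0],[0.015,0,-0.005],40]
    - [[0,0,0],[0.015,0,-0.01],40]
    - [[0,0,0],[0,0,0],40]

```text
time: 6.4
ee_pos: [0.4237, -0.0662, 0.0157]
tcp_rot: [-180.0, -0.0, 168.0]
wrist_force: [0.5, -0.3, -0.7]
opening: 0.0505
grasp_force: 42.2
```

Run:
```python
from goal import *
im,d=camera("side");save("s1.png",im[100:380,150:500])
for n in ["cover","tray"]: print(n,[(round(x["score"],2),w("side",x["xyz"]).round(3)) for x in mark_of(n,"side")[:2]])
rep(0.31,-0.07,0,168); print(get_obs()["opening"],get_obs()["wrist_force"])
# tall things near the working area
P=np.load("wr.npy"); m=(P[:,2]>0.08)&(P[:,0]<0.48)&(P[:,1]>-0.05); 
print("iron",P[m].min(0),P[m].max(0)) if m.any() else 0
```

```text
cover [(0.72, array([ 0.446, -0.07 ,  0.015]))]
tray [(0.64, array([ 0.542, -0.094,  0.009]))]
t 6.55 pos [ 0.4254 -0.0665  0.015 ] rpy [1.80e+02 1.00e-02 1.68e+02] q6 3.1
turn [0.   0.01 0.  ] shift in goal frame [ 0.1122 -0.0274  0.015 ]
0.05073834417310259 [-0.86427632  0.04144887 -0.36866989]
iron [ 0.32538422 -0.00990212  0.08001562] [0.47999906 0.16325458 0.30737381]
```

View pics/s1.png

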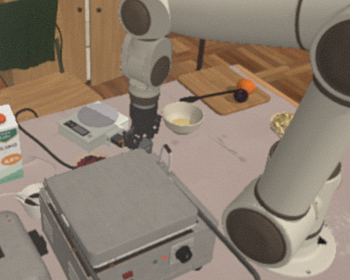

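Emit:
servo_tool:
  moves:
    - [[0,0,0],[0.016,-0.009,0],40]
    - [[0,0,0],[0.016,-0.009,0],40]
    - [[0,0,0],[0.016,-0.009,0],40]
    - [[0,0,0],[0.016,-0.009,0],40]
    - [[0,0,0],[0.016,-0.009,0],40]
    - [[0,0,0],[0.016,-0.009,0],40]
    - [[0,0,0],[0,0,0.007],40]
    - [[0,0,0],[0,0,0.006],40]
    - [[0,0,0],[0,0,0],40]
    - [[0,0,0],[0,0,0],40]

```text
time: 7.55
ee_pos: [0.3205, -0.0992, 0.0019]
tcp_rot: [180.0, -0.1, 168.0]
wrist_force: [-0.0, -0.0, -0.3]
opening: 0.0506
grasp_force: 42.1
```

Emit:
servo_tool:
  moves:
    - [[0,0,0],[0,0,0],40]
    - [[0,0,0],[0,0,0],60]
    - [[0,0,0],[0,0,0],75]
    - [[0,0,0],[0,0,0],100]
    - [[0,0,0],[0,0,0],100]
    - [[0,0,0],[0,0,0],100]
    - [[0,0,0],[0,0,0],100]

```text
time: 8.25
ee_pos: [0.3203, -0.0994, 0.0023]
tcp_rot: [-180.0, 0.0, 168.0]
wrist_force: [0.6, 0.5, -0.1]
opening: 0.0853
grasp_force: 0.0
```

Emit:
servo_tool:
  moves:
    - [[0,0,0],[0,0,-0.01],100]
    - [[0,0,0],[0,0,-0.02],100]
    - [[0,0,0],[0,0,-0.02],100]
    - [[0,0,0],[0,0,-0.02],100]
    - [[0,0,0],[0,0,-0.02],100]
    - [[0,0,0],[0,0,-0.02],100]
    - [[0,0,0],[-0.02,0.01,0],100]
    - [[0,0,0],[-0.02,0.01,0],100]
    - [[0,0,0],[0,0,0],100]

```text
time: 9.15
ee_pos: [0.3652, -0.0878, 0.1129]
tcp_rot: [180.0, 0.1, 168.1]
wrist_force: [-0.8, 0.2, -0.9]
opening: 0.0855
grasp_force: 0.0
```

```bash
cat > d.py <<'E'
from goal import *
im,d=camera("wrist");c=calibration("wrist");save("w2.png",im)
for n in ["cover","cover_grip","tray","contact_end"]:
    print(n,[(round(x["score"],2),w("wrist",x["xyz"],c).round(3)) for x in mark_of(n,"wrist")[:2]])
P,u,v=cloud("wrist",d,None,c)
a=np.radians(YAW);l=(P[:,:2]-O)@np.array([[np.cos(a),-np.sin(a)],[np.sin(a),np.cos(a)]])
m=(l[:,0]>-.06)&(l[:,0]<-.002)&(abs(l[:,1])<.04)&(P[:,2]>.012)&(P[:,2]<.045)
print("tray out",np.percentile(np.c_[l,P[:,2]][m]*1000,[2,10,50,90,98],axis=0).round(1).tolist())
m=(np.linalg.norm(P[:,:2]-[.32,-.10],axis=1)<.07)&(P[:,2]>.034)&(P[:,2]<.047)
k=(P[m,:2]*1000).astype(np.float32); print("cover top",len(k), cv2.minAreaRect(k) if len(k) else 0)
rep(*sc(-.018,0),0.002,168)
E
python3 d.py
```

```text
cover [(0.94, array([ 0.338, -0.102, -0.001]))]
cover_grip [(0.83, array([ 0.323, -0.1  ,  0.021])), (0.33, array([ 0.387, -0.255, -0.001]))]
tray []
contact_end [(0.82, array([ 0.483, -0.081,  0.014]))]
tray out [[-36.3, -17.4, 12.5], [-35.8, -14.7, 14.3], [-35.1, -1.3, 22.3], [-31.7, 12.6, 27.1], [-25.4, 15.6, 27.7]]
cover top 4419 ((317.6608581542969, -100.27574157714844), (51.162784576416016, 39.821868896484375), 77.35990142822266)
t 9.4 pos [ 0.363  -0.0883  0.1125] rpy [-1.8000e+02 -1.0000e-02  1.6798e+02] q6 -1.6
turn [-0.   -0.01 -0.02] shift in goal frame [-0.1322  0.034   0.1105]
```

View pics/w2.png

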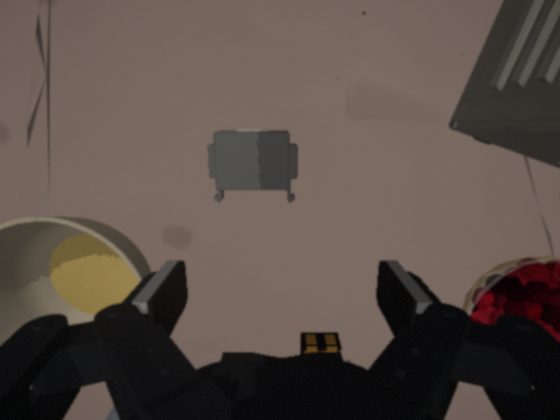

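Emit:
servo_tool:
  moves:
    - [[0,0,0],[-0.022,0.0055,0],100]
    - [[0,0,0],[-0.022,0.0055,0],100]
    - [[0,0,0],[-0.022,0.0055,0],100]
    - [[0,0,0],[-0.022,0.0055,0],100]
    - [[0,0,0],[-0.022,0.0055,0],100]
    - [[0,0,0],[-0.022,0.006,0.008],100]
    - [[0,0,0],[0,0,0.02],100]
    - [[0,0,0],[0,0,0.02],100]
    - [[0,0,0],[0,0,0.02],100]
    - [[0,0,0],[0,0,0.02],100]
    - [[0,0,0],[0,0,0.02],100]
    - [[0,0,0],[0,0,0],100]

```text
time: 10.6
ee_pos: [0.4975, -0.0829, 0.002]
tcp_rot: [-180.0, -0.2, 168.0]
wrist_force: [-1.0, -0.6, -0.2]
opening: 0.0856
grasp_force: 0.0
```

Emit:
servo_tool:
  force: 40
  moves:
    - [[0,0,0],[0,0,0],30]
    - [[0,0,0],[0,0,0],20]
    - [[0,0,0],[0,0,0],20]
    - [[0,0,0],[0,0,0],20]
    - [[0,0,0],[0,0,0],20]
    - [[0,0,0],[0,0,0],20]
    - [[0,0,0],[0,0,0],20]
    - [[0,0,0],[0,0,0],20]

```text
time: 11.4
ee_pos: [0.5002, -0.0829, 0.0054]
tcp_rot: [-180.0, 0.1, 168.0]
wrist_force: [-1.5, -0.4, 6.0]
opening: 0.0332
grasp_force: 45.1
```

Emit:
servo_tool:
  moves:
    - [[0,0,0],[0,0,-0.001],20]
    - [[0,0,0],[0.004,0,0],20]
    - [[0,0,0],[0.008,0,0],20]
    - [[0,0,0],[0.014,0,0],20]
    - [[0,0,0],[0.014,0,0],20]
    - [[0,0,0],[0.014,0,0],20]
    - [[0,0,0],[0.014,0,0],20]
    - [[0,0,0],[0.014,0,0],20]
    - [[0,0,0],[0.012,0,0],20]
    - [[0,0,0],[0.006,0,0],20]
    - [[0,0,0],[0,0,0],20]

```text
time: 12.5
ee_pos: [0.401, -0.0619, 0.0051]
tcp_rot: [-180.0, -0.0, 168.0]
wrist_force: [0.0, 0.6, -1.7]
opening: 0.033
grasp_force: 44.2
```

```bash
cat > e.py <<'E'
from goal import *
for cam in ["wrist","scene"]:
    im,d=camera(cam);c=calibration(cam);save(cam+"3.png",im)
    for n in ["tray","contact_end","pull_end"]:
        print(cam,n,[(round(x["score"],2),w(cam,x["xyz"],c).round(3)) for x in mark_of(n,cam)[:2]])
o=get_obs();print(o["opening"],o["wrist_force"])
rep(.42,-.03,.1,78)
E
python3 e.py
```

```text
wrist tray [(0.63, array([ 0.44 , -0.07 ,  0.003]))]
wrist contact_end [(0.82, array([ 0.383, -0.063,  0.015]))]
wrist pull_end []
scene tray [(0.59, array([ 0.441, -0.072,  0.004])), (0.5, array([ 0.34 , -0.105,  0.   ]))]
scene contact_end [(0.62, array([ 0.386, -0.059,  0.016])), (0.41, array([ 0.441, -0.069,  0.007]))]
scene pull_end [(0.86, array([ 0.496, -0.079,  0.015]))]
0.03322697375380729 [-0.78007608 -0.61157131 -1.7177401 ]
t 12.9 pos [ 0.402  -0.0621  0.0052] rpy [-1.80e+02 -2.00e-02  1.68e+02] q6 3.2
turn [-1.e-02 -1.e-02  9.e+01] shift in goal frame [ 0.0351  0.0109 -0.0948]
```

Emit:
servo_tool:
  moves:
    - [[0,0,0],[0,0,-0.015],20]
    - [[0,0,7.5],[0,0,-0.015],20]
    - [[0,0,7.5],[0,0,-0.01],20]
    - [[0,0,7.5],[0,0,0],20]
    - [[0,0,7.5],[0,0,0],20]
    - [[0,0,7.5],[0,0,0],20]
    - [[0,0,7.5],[0,0,0],20]
    - [[0,0,7.5],[0,0,0],20]
    - [[0,0,7.5],[0,0,0],20]
    - [[0,0,7.5],[0,0,0],20]
    - [[0,0,7.5],[0,0,0],20]
    - [[0,0,7.5],[0,0,0],20]

```text
time: 14.1
ee_pos: [0.402, -0.0621, 0.0452]
tcp_rot: [-180.0, -0.0, 85.2]
wrist_force: [-0.0, 0.3, -1.6]
opening: 0.0331
grasp_force: 44.3
```

Emit:
servo_tool:
  moves:
    - [[0,0,7.5],[0,0,0],20]
    - [[0,0,0],[0.011,0.012,0],20]
    - [[0,0,0],[0.011,0.012,0],20]
    - [[0,0,0],[0,0,0.015],20]
    - [[0,0,0],[0,0,0.015],20]
    - [[0,0,0],[0,0,0.009],20]
    - [[0,0,0],[0,0,0.003],20]
    - [[0,0,0],[0,0,0.001],20]
    - [[0,0,0],[0,0,0.001],20]
    - [[0,0,0],[0,0,0],20]

```text
time: 15.1
ee_pos: [0.4302, -0.0456, 0.0017]
tcp_rot: [180.0, -0.0, 78.0]
wrist_force: [-1.5, -0.2, -0.9]
opening: 0.0335
grasp_force: 44.2
```

Emit:
servo_tool:
  moves:
    - [[0,0,0],[0,0,0.001],20]
    - [[0,0,0],[0,0,0],45]
    - [[0,0,0],[0,0,0],60]
    - [[0,0,0],[0,0,0],80]
    - [[0,0,0],[0,0,0],80]
    - [[0,0,0],[0,0,-0.015],80]
    - [[0,0,0],[0,0,-0.02],80]
    - [[0,0,0],[0,0,-0.03],80]
    - [[0,0,0],[-0.01,0,-0.02],80]
    - [[0,0,0],[-0.02,0,0],80]
    - [[0,0,0],[-0.025,0,0],80]
    - [[0,0,0],[-0.025,0,0],80]

```text
time: 16.3
ee_pos: [0.4132, -0.1245, 0.0856]
tcp_rot: [180.0, 0.0, 78.0]
wrist_force: [0.9, 0.6, -0.4]
opening: 0.0682
grasp_force: 0.0
```

Emit:
servo_tool:
  moves:
    - [[0,0,-8.5],[0,0,0],80]
    - [[0,0,-8.5],[0,0,0],80]
    - [[0,0,-8.5],[0,0,0],80]
    - [[0,0,-8.5],[0,0,0],80]
    - [[0,0,-8.5],[0,0,0],80]
    - [[0,0,-8.5],[0,0,0],80]
    - [[0,0,-8.5],[0,0,0],80]
    - [[0,0,-8.5],[0,0,0],80]
    - [[0,0,-8.5],[0,0,0],80]
    - [[0,0,-8.5],[0,0,0],80]
    - [[0,0,-8.5],[0,0,0],80]

```text
time: 17.4
ee_pos: [0.4133, -0.1238, 0.0853]
tcp_rot: [-180.0, 0.0, 171.8]
wrist_force: [0.8, -0.7, -0.7]
opening: 0.0687
grasp_force: 0.0
```

Emit:
servo_tool:
  moves:
    - [[0,0,-8.5],[0,0,0],80]
    - [[0,0,-8.5],[0,0,0],80]
    - [[0,0,-8.5],[0,0,0],80]
    - [[0,0,-8.5],[0,0,0],80]
    - [[0,0,-8.5],[0,0,0],80]
    - [[0,0,-8.5],[0,0,0],80]
    - [[0,0,-8.5],[0,0,0],80]
    - [[0,0,-8.5],[0,0,0],80]
    - [[0,0,-8.5],[0,0,0],80]
    - [[0,0,-8.5],[0,0,0],80]
    - [[0,0,-1.5],[0,0,0],80]
    - [[0,0,0],[0,0,0],80]

```text
time: 18.6
ee_pos: [0.4133, -0.1238, 0.0853]
tcp_rot: [-180.0, 0.0, -102.2]
wrist_force: [-0.2, 0.4, -0.0]
opening: 0.0683
grasp_force: 0.0
```

```bash
cat > f.py <<'E'
from goal import *
im,d=camera("wrist");c=calibration("wrist");save("w4.png",im)
for n in ["tray","contact_end","pull_end"]:
    print(n,[(round(x["score"],2),w("wrist",x["xyz"],c).round(3)) for x in mark_of(n,"wrist")[:2]])
P,u,v=cloud("wrist",d,None,c)
m=(np.linalg.norm(P[:,:2]-[.42,-.085],axis=1)<.085)&(P[:,2]>.012)&(P[:,2]<.03)
k=(P[m,:2]*1000).astype(np.float32); print("tray",len(k), cv2.minAreaRect(k), np.percentile(P[m,2],95))
rep(.4135,-.125,0.002,258)
E
python3 f.py
```

```text
tray [(0.8, array([ 0.42 , -0.084, -0.005]))]
contact_end [(0.56, array([ 0.432, -0.035,  0.007]))]
pull_end [(0.63, array([ 0.415, -0.143,  0.008]))]
tray 6053 ((388.2593688964844, -78.64448547363281), (113.43071746826172, 103.66914367675781), 78.9684066772461) 0.01952211203915226
t 18.8 pos [ 0.4133 -0.1238  0.0853] rpy [-180.     -0.   -102.12] q6 -94.6
turn [-0.   -0.   -0.12] shift in goal frame [ 0.0012 -0.0005  0.0833]
```

View pics/w4.png

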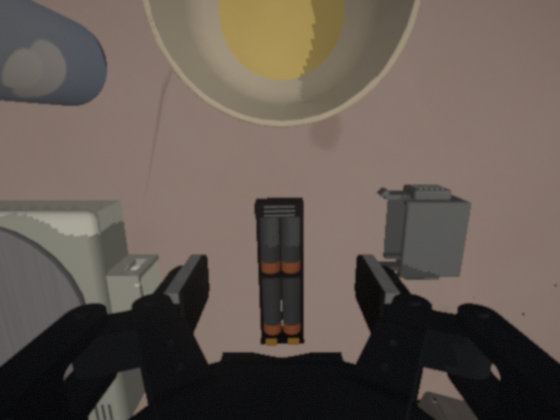

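Emit:
servo_tool:
  force: 40
  moves:
    - [[0,0,0],[-0.003,0,0.02],80]
    - [[0,0,0],[0,0,0.02],80]
    - [[0,0,0],[0,0,0.02],80]
    - [[0,0,0],[0,0,0.018],80]
    - [[0,0,0],[0,0,0.006],80]
    - [[0,0,0],[0,0,0],40]
    - [[0,0,0],[0,0,0],20]
    - [[0,0,0],[0,0,0],20]
    - [[0,0,0],[0,0,0],20]
    - [[0,0,0],[0,0,0],20]
    - [[0,0,0],[0,0,0],20]

```text
time: 19.9
ee_pos: [0.4147, -0.1211, 0.0025]
tcp_rot: [-179.9, -0.0, -102.0]
wrist_force: [-0.4, -1.1, 5.5]
opening: 0.033
grasp_force: 41.5
```

Emit:
servo_tool:
  moves:
    - [[0,0,0],[0,0,-0.01],20]
    - [[0,0,0],[0,0,-0.02],20]
    - [[0,0,0],[0,0,-0.02],20]
    - [[0,0,7.5],[0,0,-0.02],20]
    - [[0,0,7.5],[0,0,0],20]
    - [[0,0,7.5],[0,0,0],20]
    - [[0,0,7.5],[0,0,0],20]
    - [[0,0,7.5],[0,0,0],20]
    - [[0,0,7.5],[0,0,0],20]
    - [[0,0,7.5],[0,0,0],20]
    - [[0,0,7.5],[0,0,0],20]
    - [[0,0,7.5],[0,0,0],20]

```text
time: 21.1
ee_pos: [0.4138, -0.1208, 0.0718]
tcp_rot: [180.0, -0.0, -169.8]
wrist_force: [-0.6, -0.1, -1.9]
opening: 0.0334
grasp_force: 40.6
```

Emit:
servo_tool:
  moves:
    - [[0,0,7.5],[0,0,0],20]
    - [[0,0,7.5],[0,0,0],20]
    - [[0,0,7.5],[0,0,0],20]
    - [[0,0,0],[0.01,0.02,0],20]
    - [[0,0,0],[0.01,0.02,0],20]
    - [[0,0,0],[0.01,0.015,0],20]
    - [[0,0,0],[0,0,0],20]
    - [[0,0,0],[0,0,0],20]

```text
time: 21.9
ee_pos: [0.3961, -0.0607, 0.0718]
tcp_rot: [-180.0, 0.0, 168.1]
wrist_force: [0.2, -1.4, -0.7]
opening: 0.0333
grasp_force: 40.7
```

```bash
cat > g.py <<'E'
from goal import *
for cam in ["wrist","scene","side"]:
    im,d=camera(cam);c=calibration(cam);save(cam+"5.png",im)
    for n in ["tray","contact_end","pull_end"]:
        print(cam,n,[(round(x["score"],2),w(cam,x["xyz"],c).round(3)) for x in mark_of(n,cam)[:2]])
    if cam!="wrist":
        P,u,v=cloud(cam,d,None,c)
        a=np.radians(YAW);l=(P[:,:2]-O)@np.array([[np.cos(a),-np.sin(a)],[np.sin(a),np.cos(a)]])
        m=(l[:,0]>-.10)&(l[:,0]<.02)&(abs(l[:,1])<.05)&(P[:,2]>.05)&(P[:,2]<.12)
        print(m.sum(),np.percentile(np.c_[l,P[:,2]][m]*1000,[2,50,98],axis=0).round(1).tolist())
rep(*sc(-.125,0),.0105,168)
E
python3 g.py
```

```text
wrist tray [(0.9, array([ 0.435, -0.068,  0.067])), (0.72, array([ 0.34 , -0.103, -0.001]))]
wrist contact_end []
wrist pull_end [(0.91, array([ 0.382, -0.058,  0.079])), (0.28, array([ 0.435, -0.067,  0.064]))]
scene tray [(0.56, array([ 0.433, -0.069,  0.068]))]
scene contact_end [(0.89, array([ 0.489, -0.082,  0.077]))]
scene pull_end [(0.55, array([ 0.38 , -0.057,  0.078])), (0.35, array([ 0.435, -0.068,  0.069]))]
307 [[-98.8, -21.5, 68.9], [-64.3, -10.1, 82.5], [-30.9, 13.3, 89.4]]
side tray [(0.79, array([ 0.436, -0.071,  0.067]))]
side contact_end [(0.65, array([ 0.487, -0.079,  0.077]))]
side pull_end [(0.51, array([ 0.377, -0.062,  0.081]))]
188 [[-98.0, -12.8, 68.7], [-54.7, 14.1, 82.6], [-32.2, 19.0, 89.9]]
t 22.5 pos [ 0.396  -0.0609  0.0712] rpy [-1.8000e+02 -1.0000e-02  1.6799e+02] q6 3.3
turn [-0.   -0.01 -0.01] shift in goal frame [0.0013 0.0003 0.0607]
```

Emit:
servo_tool:
  moves:
    - [[0,0,0],[0,0,0.02],20]
    - [[0,0,0],[0,0,0.02],20]
    - [[0,0,0],[0,0,0.015],20]
    - [[0,0,0],[0,0,0.005],20]
    - [[0,0,0],[-0.01,0,0],20]
    - [[0,0,0],[-0.01,0,0],20]
    - [[0,0,0],[-0.01,0,0],20]
    - [[0,0,0],[-0.01,0,0],20]
    - [[0,0,0],[0,0,0],20]

```text
time: 23.4
ee_pos: [0.4367, -0.0695, 0.0116]
tcp_rot: [-180.0, 0.0, 168.0]
wrist_force: [0.5, 0.6, -1.7]
opening: 0.0334
grasp_force: 40.6
```

Emit:
servo_tool:
  moves:
    - [[0,0,0],[-0.006,0,0],20]
    - [[0,0,0],[-0.006,0,0],20]
    - [[0,0,0],[-0.006,0,0],20]
    - [[0,0,0],[-0.006,0,0],20]
    - [[0,0,0],[-0.006,0,0],20]
    - [[0,0,0],[0,0,0],20]

```text
time: 24.0
ee_pos: [0.4652, -0.0755, 0.0113]
tcp_rot: [180.0, 0.0, 168.0]
wrist_force: [-0.2, -0.4, -2.0]
opening: 0.0334
grasp_force: 40.6
```

Emit:
servo_tool:
  moves:
    - [[0,0,0],[-0.006,0,0],20]
    - [[0,0,0],[-0.006,0,0],20]
    - [[0,0,0],[-0.006,0,0],20]
    - [[0,0,0],[-0.006,0,0],20]
    - [[0,0,0],[-0.006,0,0],20]
    - [[0,0,0],[-0.003,0,0],20]
    - [[0,0,0],[-0.002,0,0],20]
    - [[0,0,0],[0,0,0],20]
    - [[0,0,0],[0,0,0],20]

```text
time: 24.9
ee_pos: [0.4985, -0.0826, 0.0112]
tcp_rot: [-180.0, -0.0, 168.0]
wrist_force: [0.0, 0.4, -2.6]
opening: 0.0333
grasp_force: 40.6
```

Emit:
servo_tool:
  moves:
    - [[0,0,0],[-0.001,0,0],20]
    - [[0,0,0],[-0.001,0,0],20]
    - [[0,0,0],[0,0,0],20]
    - [[0,0,0],[0,0,0],20]

```text
time: 25.3
ee_pos: [0.5007, -0.083, 0.0113]
tcp_rot: [-180.0, 0.0, 168.0]
wrist_force: [-0.7, -0.3, -1.8]
opening: 0.033
grasp_force: 40.6
```

Emit:
servo_tool:
  moves:
    - [[0,0,0],[-0.001,0,0],20]
    - [[0,0,0],[-0.001,0,0],20]
    - [[0,0,0],[0,0,0],20]
    - [[0,0,0],[0,0,0],20]

```text
time: 25.7
ee_pos: [0.5024, -0.0834, 0.0111]
tcp_rot: [-180.0, -0.0, 168.0]
wrist_force: [-2.0, -0.2, -1.9]
opening: 0.0334
grasp_force: 40.7
```

Emit:
servo_tool:
  moves:
    - [[0,0,0],[-0.001,0,0],20]
    - [[0,0,0],[-0.001,0,0],20]
    - [[0,0,0],[0,0,0],20]
    - [[0,0,0],[0,0,0],20]

```text
time: 26.1
ee_pos: [0.5024, -0.0834, 0.0106]
tcp_rot: [180.0, -0.3, 168.0]
wrist_force: [-12.4, 2.4, 2.4]
opening: 0.0332
grasp_force: 41.1
```

Emit:
servo_tool:
  moves:
    - [[0,0,0],[0,0,0.001],20]
    - [[0,0,0],[0,0,0],45]
    - [[0,0,0],[0,0,0],70]
    - [[0,0,0],[0,0,0],85]
    - [[0,0,0],[0,0,0],85]
    - [[0,0,0],[0,0,-0.01],85]
    - [[0,0,0],[0,0,-0.02],85]
    - [[0,0,0],[0.01,0,-0.03],85]
    - [[0,0,0],[0.03,-0.007,-0.03],85]
    - [[0,0,0],[0.03,-0.008,-0.01],85]
    - [[0,0,0],[0.03,-0.007,0],85]
    - [[0,0,0],[0.03,-0.008,0],85]

```text
time: 27.3
ee_pos: [0.3704, -0.0862, 0.1115]
tcp_rot: [-180.0, 0.1, 168.0]
wrist_force: [-0.2, 0.4, 0.7]
opening: 0.0728
grasp_force: 0.0
```

```bash
cat > i.py <<'E'
from goal import *
im,d=camera("wrist");c=calibration("wrist");save("w6.png",im)
for n in ["cover","cover_grip","tray","pull_end"]:
    print(n,[(round(x["score"],2),w("wrist",x["xyz"],c).round(3)) for x in mark_of(n,"wrist")[:2]])
P,u,v=cloud("wrist",d,None,c)
a=np.radians(YAW);l=(P[:,:2]-O)@np.array([[np.cos(a),-np.sin(a)],[np.sin(a),np.cos(a)]])
m=(l[:,0]>-.06)&(l[:,0]<-.002)&(abs(l[:,1])<.04)&(P[:,2]>.012)&(P[:,2]<.045)
print("tray out",np.percentile(np.c_[l,P[:,2]][m]*1000,[2,10,50,90,98],axis=0).round(1).tolist())
m=(np.linalg.norm(P[:,:2]-[.32,-.10],axis=1)<.07)&(P[:,2]>.034)&(P[:,2]<.047)
k=(P[m,:2]*1000).astype(np.float32); print("cover top",len(k), cv2.minAreaRect(k))
rep(.3203,-.0994,0.0023,168)
E
python3 i.py
```

```text
cover [(0.76, array([ 0.335, -0.103,  0.   ]))]
cover_grip [(0.79, array([ 0.32 , -0.1  ,  0.019]))]
tray []
pull_end [(0.86, array([ 0.484, -0.083,  0.016]))]
tray out [[-38.0, -18.8, 12.7], [-37.7, -16.4, 14.7], [-36.7, -2.8, 24.8], [-30.0, 11.2, 27.0], [-28.1, 14.2, 27.4]]
cover top 4643 ((315.036376953125, -100.11187744140625), (51.367835998535156, 39.836509704589844), 78.04365539550781)
t 27.55 pos [ 0.3718 -0.0863  0.1111] rpy [-1.8000e+02  1.0000e-01  1.6799e+02] q6 -1.1
turn [-0.    0.1  -0.01] shift in goal frame [ 0.0477 -0.0235  0.1088]
```

View pics/w6.png

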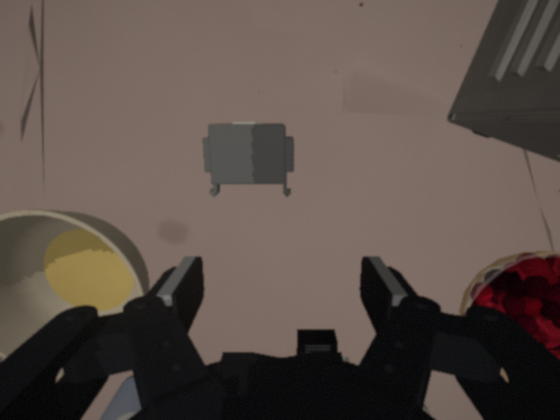

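Emit:
servo_tool:
  moves:
    - [[0,0,0],[0.012,-0.006,0],100]
    - [[0,0,0],[0.012,-0.006,0],100]
    - [[0,0,0],[0.012,-0.006,0],100]
    - [[0,0,0],[0.012,-0.0055,0.009],100]
    - [[0,0,0],[0,0,0.02],100]
    - [[0,0,0],[0,0,0.02],100]
    - [[0,0,0],[0,0,0.02],100]
    - [[0,0,0],[0,0,0.02],100]
    - [[0,0,0],[0,0,0.02],100]
    - [[0,0,0],[0,0,0],100]

```text
time: 28.55
ee_pos: [0.3184, -0.0987, -0.0007]
tcp_rot: [180.0, -0.2, 168.0]
wrist_force: [0.3, 0.2, 0.1]
opening: 0.0854
grasp_force: 0.0
```

Emit:
servo_tool:
  moves:
    - [[0,0,0],[0,0,0],40]
    - [[0,0,0],[0,0,0],40]
    - [[0,0,0],[0,0,0],40]
    - [[0,0,0],[0,0,0],40]
    - [[0,0,0],[0,0,0],40]
    - [[0,0,0],[0,0,0],40]

```text
time: 29.15
ee_pos: [0.3202, -0.0993, 0.0035]
tcp_rot: [180.0, 0.1, 168.0]
wrist_force: [-6.0, 3.6, 14.7]
opening: 0.0511
grasp_force: 39.9
```

Emit:
servo_tool:
  moves:
    - [[0,0,0],[0,0,-0.01],40]
    - [[0,0,0],[0,0,-0.01],40]
    - [[0,0,0],[-0.0158,0.0077,0],40]
    - [[0,0,0],[-0.0158,0.0077,0],40]
    - [[0,0,0],[-0.0158,0.0077,0],40]
    - [[0,0,0],[-0.0158,0.0077,0],40]
    - [[0,0,0],[-0.0158,0.0077,0],40]
    - [[0,0,0],[-0.0158,0.0077,0],40]
    - [[0,0,0],[-0.0158,0.0077,0],40]
    - [[0,0,0],[0,0,0],40]
    - [[0,0,0],[0,0,0],40]

```text
time: 30.25
ee_pos: [0.4386, -0.0695, 0.0216]
tcp_rot: [-180.0, -0.0, 168.0]
wrist_force: [-0.4, -0.2, -1.0]
opening: 0.0504
grasp_force: 45.7
```

```bash
cat > j.py <<'E'
from goal import *
for cam in ["wrist","side"]:
    im,d=camera(cam);c=calibration(cam);save(cam+"7.png",im if cam=="wrist" else cv2.resize(im[180:300,200:360],None,fx=4,fy=4))
    for n in ["cover","cover_grip"]:
        print(cam,n,[(round(x["score"],2),w(cam,x["xyz"],c).round(3)) for x in mark_of(n,cam)[:2]])
    if cam=="wrist":
        P,u,v=cloud(cam,d,None,c); m=(np.linalg.norm(P[:,:2]-[.44,-.07],axis=1)<.06)&(P[:,2]>.05)&(P[:,2]<.07)
        k=(P[m,:2]*1000).astype(np.float32); print("top",len(k),np.percentile(P[m,2],[5,50,95]),cv2.minAreaRect(k) if len(k) else 0)
print(get_obs()["opening"],get_obs()["wrist_force"]); rep(.4398,-.0694,.002,168)
E
python3 j.py
```

```text
wrist cover [(0.65, array([ 0.458, -0.078,  0.017]))]
wrist cover_grip [(0.69, array([ 0.442, -0.072,  0.036]))]
top 15576 [0.05379348 0.05671202 0.06577517] ((437.42388916015625, -69.74491882324219), (108.72135925292969, 41.21949005126953), 78.24784088134766)
side cover [(0.56, array([ 0.456, -0.074,  0.017]))]
side cover_grip [(0.56, array([ 0.436, -0.068,  0.037]))]
0.05078955713641781 [-0.94134448  0.00291724 -1.36704729]
t 30.55 pos [ 0.4384 -0.0697  0.0215] rpy [-1.8000e+02  2.0000e-02  1.6798e+02] q6 3.0
turn [-0.    0.02 -0.02] shift in goal frame [-0.0013  0.0005  0.0195]
```

View pics/side7.png

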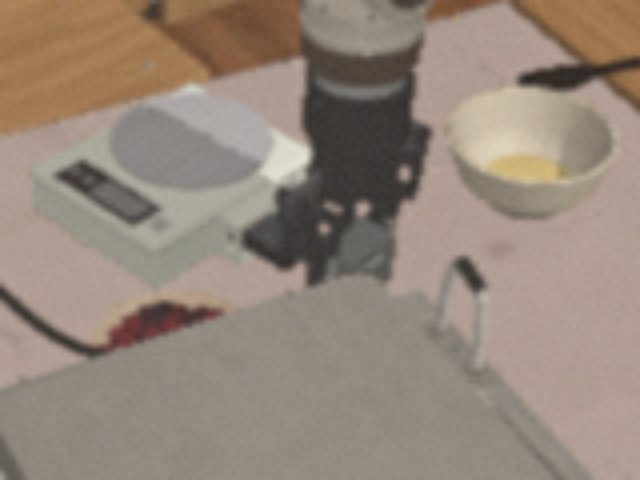

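Emit:
servo_tool:
  moves:
    - [[0,0,0],[0,0.0005,0.0085],40]
    - [[0,0,0],[0,0,0.008],40]
    - [[0,0,0],[-0.01,0,0],40]
    - [[0,0,0],[-0.01,0,0],40]
    - [[0,0,0],[-0.01,0,0],40]
    - [[0,0,0],[-0.01,0,0],40]
    - [[0,0,0],[-0.004,0,0],40]
    - [[0,0,0],[-0.004,0,0],40]
    - [[0,0,0],[-0.003,0,0],40]
    - [[0,0,0],[0,0,0],40]

```text
time: 31.55
ee_pos: [0.4889, -0.0796, 0.0047]
tcp_rot: [-180.0, -0.0, 168.0]
wrist_force: [0.0, 0.4, -0.6]
opening: 0.0508
grasp_force: 46.0
```

Emit:
servo_tool:
  moves:
    - [[0,0,0],[-0.003,0,0],40]
    - [[0,0,0],[-0.003,0,0],40]
    - [[0,0,0],[0,0,0],40]
    - [[0,0,0],[0,0,0],40]

```text
time: 31.95
ee_pos: [0.4946, -0.0808, 0.0048]
tcp_rot: [180.0, -0.0, 168.0]
wrist_force: [0.3, -0.3, -0.8]
opening: 0.0505
grasp_force: 46.0
```

Remaining about 4 mm to the stop; creep until contact.

Emit:
servo_tool:
  moves:
    - [[0,0,0],[-0.0015,0,0],40]
    - [[0,0,0],[-0.0015,0,0],40]
    - [[0,0,0],[-0.001,0,0],40]
    - [[0,0,0],[0,0,0],40]
    - [[0,0,0],[0,0,0],40]

```text
time: 32.45
ee_pos: [0.4982, -0.0816, 0.0047]
tcp_rot: [180.0, -0.0, 168.0]
wrist_force: [-2.4, -0.1, 0.1]
opening: 0.0506
grasp_force: 46.2
```

Emit:
servo_tool:
  moves:
    - [[0,0,0],[-0.001,0,0],40]
    - [[0,0,0],[0,0,0],40]
    - [[0,0,0],[0,0,0],40]

```text
time: 32.75
ee_pos: [0.4983, -0.0816, 0.0046]
tcp_rot: [-180.0, -0.1, 168.0]
wrist_force: [-7.9, 2.0, 4.3]
opening: 0.0507
grasp_force: 46.8
```

Emit:
servo_tool:
  moves:
    - [[0,0,0],[0,0,0.001],40]
    - [[0,0,0],[0,0,0.001],40]
    - [[0,0,0],[0,0,0],40]
    - [[0,0,0],[0,0,0],60]
    - [[0,0,0],[0,0,0],75]
    - [[0,0,0],[0,0,0],100]
    - [[0,0,0],[0,0,0],100]
    - [[0,0,0],[0,0,0],100]

```text
time: 33.55
ee_pos: [0.4998, -0.082, 0.0029]
tcp_rot: [180.0, 0.0, 168.0]
wrist_force: [-0.5, -0.2, 0.3]
opening: 0.0851
grasp_force: 0.0
```

Emit:
servo_tool:
  moves:
    - [[0,0,0],[0,0,-0.01],100]
    - [[0,0,0],[0,0,-0.02],100]
    - [[0,0,0],[0,0,-0.02],100]
    - [[0,0,0],[0,0,-0.02],100]
    - [[0,0,0],[0,0,-0.02],100]
    - [[0,0,0],[0,0,-0.02],100]
    - [[0,0,0],[0.015,0,-0.02],100]
    - [[0,0,0],[0.02,0,-0.015],100]
    - [[0,0,0],[0,0,0],100]
    - [[0,0,0],[0,0,0],100]
    - [[0,0,0],[0,0,0],100]

```text
time: 34.65
ee_pos: [0.4655, -0.0747, 0.1474]
tcp_rot: [-180.0, -0.0, 168.0]
wrist_force: [0.4, 0.4, -0.7]
opening: 0.0855
grasp_force: 0.0
```

```bash
sed -i 's/w1.png/w8.png/' c.py; python3 c.py
```

```text
body rect ((563.5466918945312, -126.75845336914062), (248.25448608398438, 75.63835906982422), 74.79633331298828) 6277
4843 [[-40.3, -37.2], [-38.0, -26.8], [-5.5, -0.0], [21.6, 25.9], [23.2, 36.5]]
889 [[-41.2, -44.0], [-40.7, -40.1], [-23.8, 0.0], [23.2, 39.5], [23.5, 43.0]]
cover [(0.75, array([0.588, 0.111, 0.068])), (0.69, array([ 0.517, -0.086, -0.   ]))]
cover_grip [(0.64, array([ 0.504, -0.084,  0.017]))]
sleeve_mouth [(0.63, array([ 0.519, -0.086,  0.014]))]
t 34.85 pos [ 0.4652 -0.0746  0.1471] rpy [-1.80e+02 -7.00e-02  1.68e+02] q6 2.9
turn [-0.   -0.07 -0.  ] shift in goal frame [-0.034  -0.0007  0.1491]
```

View pics/w8.png

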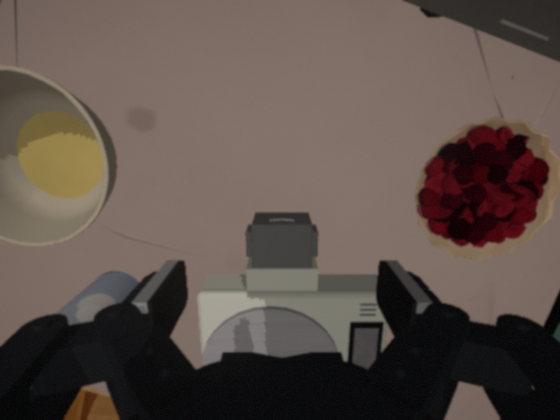

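Run:
```python
from goal import *
im,d=camera("wrist");c=calibration("wrist");P,u,v=cloud("wrist",d,None,c)
a=np.radians(YAW);l=(P[:,:2]-O)@np.array([[np.cos(a),-np.sin(a)],[np.sin(a),np.cos(a)]])
for x0,x1 in [(-.037,-.028),(-.015,-.005),(.005,.016)]:
    m=(l[:,0]>x0)&(l[:,0]<x1)&(P[:,2]>.033)&(P[:,2]<.05)
    for s in (-1,1): mm=m&(s*l[:,1]>.004)&(abs(l[:,1])<.018); print(x0,s,mm.sum(),np.median(P[mm,2]).round(4))
```

```text
-0.037 -1 176 0.0389
-0.037 1 179 0.039
-0.015 -1 185 0.039
-0.015 1 187 0.0389
0.005 -1 185 0.039
0.005 1 183 0.0391
```

Cover is level with the sleeve and standing square; handing in.

```bash
python3 -c "
from workcell import job_done
print(job_done())"
```

```text
the job is handed in; nothing more can be done
None
```

I put the tray back contacts first and felt it reach the end stop, then clipped the cover on again, level and square with both tabs out, and handed the job in at about 35 s of the 72 s allowed. No verdict came back from the judge; I kept clear of the bystanders but did not re-measure them.

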